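# Pack the collection carrier

### The arm

A 6-joint arm with a two-finger parallel gripper is mounted at the origin on a cart in front of the work surface, level with it; the furniture and walls round the work are solid. World frame = base frame: x ahead of the robot, y to its left, z up, the work surface at z = 0. Lengths are in mm, angles in rad, forces in N, time in s.
With the tool pointing down it reaches from about 275 to 1000 mm from the base axis. Payload 8.4 kg.
Tool frame: the origin (TCP) lies between the finger pads; the fingertips stand r.tips_ahead ahead of it and the grasp point (between the pads) lies 6 mm ahead of it (r.tips_ahead is the distance from the TCP to the fingertips, in mm); z points along the fingers, y is the line along which they close (so a half turn about z gives the same grasp; the last joint's range is limited). The gripper opens to 85 mm and grips with 20 to 120 N. Pads are 22 mm wide; open, the fingers measure 114 mm over their backs; the gripper's body (76 mm by 85 mm) begins 54 mm behind the grasp point. The pads swing forward as they close: fully open they stand 13 mm farther back than shut.
Start: joints at [1.193, 0.353, 1.633, -0, 1.155, -0.002], TCP at [229.384, 581.387, 256.281] pointing down, gripper open.
Joint ranges: [-2.63, 2.63], [-0.92, 2.1], [0.06, 2.66], [-1.3, 4.44], [0, 2.69], [-3.02, 3.02]. Speed limits (rad/s): [2.22, 2.22, 2.79, 3.14, 3.14, 3.14].

### API

Orientations are given as [roll, pitch, yaw] about the fixed x, y, z axes, in that order (R = Rz(yaw) Ry(pitch) Rx(roll)).
In Python, from rig import r gives the robot as it stands.
- The arm moves only by the tool carry_out, never from a script. Its arguments are lists of equal length, an entry for each row: "delta_pos": the shift along the tool's x, y, z in m, a list of three; "rot": the turn, a rotation vector about the tool's x, y, z in degrees, a list of three. A call has 1 to 8 rows; each row is the pose to reach, as a shift and turn from the pose commanded when the call began, along the tool's axes at that moment; what a row does not reach only later rows make up. A row lasts 1/8 s, in which the tool goes at most 62.5 mm and 10.7 degrees, less where a joint would pass 70% of its speed; a pose out of reach is approached as far as the arm can. A call with a gripper value outside its range is refused whole. "claw" is the finger opening in m, from 0 to 0.0854, set as the call begins (left out, the last holds). The fingers move at their own pace and stop on an object; "grip_force" is the grip in N (left out, the last holds). Time passes only in rows, so rows that repeat a pose let the fingers close. It gives the time, the measured TCP pose, the force, the opening and the grip force at its end, in the units of the state.
- r.sense(): the state, without advancing time (a new reading comes with each control period).
- r.grab_frame(name): name is "scene" or "top" or "wrist"; returns the picture (420x560x3 uint8, blue, green, red); there is no depth.
- r.camera_info(name): a dict with "fx", "fy", "cx", "cy" (pixels), "pose" (4x4, takes a point from camera to world coordinates); the wrist camera has in their place "hand_eye" (4x4, takes a point from camera to tool coordinates, whose origin is the TCP and whose axes are the flange's). Camera axes: x right, y down, z forward; pixel columns grow to the right and rows downward; lengths in mm; the calibration is good to about 2 mm. A picture is of the moment at which its call begins: read the wrist's pose just before it. camera_info takes no time and is no camera call.
- r.sign_off(): hands the job in; it is judged then, once.
Trained networks look in the newest picture that a camera, given by its name, has taken for a name from the list of things; names that differ only in an ending like _2 or _b are one class to them, and where a whole thing is asked for, a point or a joint stands for the part that bears it (a point fixed in the world has none). Each returns a list of dicts, best first, with "p" (0 to 1); they miss things now and then, are a little off and sometimes report something else, mostly with a low value. They report only what shows in the picture. A call takes as long as a camera call. They do not tell look-alikes from the thing itself.
- r.recognise(thing, camera): "box" ([left, top, right, bottom] in pixels, round what is visible of it).
- r.cut_out(thing, camera): "mask" (420x560 bool, what is visible of it) and "box" ([left, top, right, bottom] in pixels, round what is visible of it).
The state is a dict: "clock": time; "qpos": joint angles; "qvel": joint speeds; "joint_efforts": joint torques, N m; "eef_pos": TCP position; "tcp_rot": TCP orientation; "contact_force": force on the tool from outside, world axes, zero at the start; "wrist_torque": the same for the moment, N m; "opening": opening from 0.0 (shut) to 1.0 (fully open); "grasp_force": force on a finger pad.
Only numpy, scipy, OpenCV 4.12 (cv2) and the standard library are available. Lean on these libraries where they do the work, as an engineer would, in place of code of your own. Each camera call takes 0.05 s, during which the arm holds its last target. There are 200 camera calls.

### The job

Pack the grey carrier for the collection round: stand each of the two orange-capped glass bottles on the open bench beside it in the round pocket made for its size, and put the taller white-and-blue carton upright in the rectangular pocket that matches its outline, everything fully down on its pocket floor. Keep the bottles upright and do not drop them from above the carrier; leave the flat carton, the red-capped pot and the timer where they are.

Things in the scene. Friction and masses are not known exactly. Their poses are not given: they have to be found in the camera images.
- carrier: Fixed grey plastic block on the bench, 110 mm (its x) by 290 mm (its y) by 40 mm high, with three pockets in a row along its y axis, each 30 mm deep and open at the top with a 3 mm chamfer round the mouth; a low steel handle stands out 32 mm from each end, below the top face. Origin: centre of its underside; z up. It does not move when pushed.
- small_bore (a point): Centre of the floor of the small round pocket (51 mm diameter), 100 mm from the carrier's origin along its -y; floor 10 mm above the bench, mouth 30 mm above the floor.
- large_bore (a point): Centre of the floor of the large round pocket (62 mm diameter), 105 mm from the carrier's origin along its +y; floor 10 mm above the bench, mouth 30 mm above the floor.
- box_well (a point): Centre of the floor of the rectangular pocket, 62 mm along the carrier's x by 87 mm along its y, in the middle of the carrier; floor 10 mm above the bench, mouth 30 mm above the floor. Axes as the carrier's.
- small_bottle: Small glass bottle with an orange screw cap, standing: body 44 mm diameter, sides straight to about 50 mm up, shoulder to 75 mm, cap 37 mm diameter from 75 to 88 mm (total height 88 mm); about 0.2 kg. Origin: centre of its underside; z up. Belongs in the small round pocket.
- large_bottle: Larger glass bottle with an orange screw cap, standing: body 56 mm diameter, sides straight to about 65 mm up, shoulder to 100 mm, cap 37 mm diameter from 100 to 113 mm (total height 113 mm); about 0.2 kg. Origin: centre of its underside; z up. Belongs in the large round pocket.
- slide_box: White-and-blue closed carton, the taller of the two cartons: 56 mm (its x) by 80 mm (its y) by 60 mm high, rigid, about 0.1 kg. Origin: centre of its underside; z up. Goes in the rectangular pocket, its 80 mm side along the carrier's y, either way round.
- flat_carton: Bystander: flat white-and-blue carton, 60 x 90 x 36 mm. Origin: centre of its underside. Leave alone.
- red_cap_pot: Bystander: white pot with a red screw cap, 62 mm diameter, 97 mm high. Origin: centre of its underside. Leave alone.
- bench_timer: Bystander: blue bench timer, 62 x 62 x 18 mm. Origin: centre of its underside. Leave alone.
There are look-alikes about, which are no part of the job. Leave any purple look-alike of the large_bottle alone. What is shaped like the slide_box but pink or turquoise is not meant.

How it is judged:
By the outcome, as a careful person would: the job done as asked, in the order asked, and still so for the second after the job is handed in, with the robot touching nothing.
It also fails if it takes over 72 s, if anything falls off the work surface, if the arm or the gripper's body presses on something with over 40 N, if the wrist force passes 120 N, or if a joint passes its speed limit or range.

## Working session

There is one attempt and no reset: what is moved stays moved. The work goes in short steps, Python scripts to look and compute and a tool call to move; the robot and the scene stay as the last step left them, time stands still between calls to the robot, and variables do not carry over. Pictures are saved under pics/ and viewed, at most 10 in all, crops included, and the job is handed in when it is done.

Besides the shell and the picture viewer there is one more tool, called after "Call:" by a JSON object that holds its "op" and its "data". carry_out: Moves the arm, as the interface text tells. Its arguments: {"type":"object","properties":{"delta_pos":{"type":"array","items":{"type":"array","items":{"type":"number"}}},"rot":{"type":"array","items":{"type":"array","items":{"type":"number"}}},"claw":{"type":"number"},"grip_force":{"type":"number"}},"required":["delta_pos","rot"]}

```bash
mkdir -p pics; ls; python3 - <<'E'
from rig import r
import cv2,numpy as np
s=r.sense();print({k:np.round(v,3).tolist() for k,v in s.items()},r.tips_ahead)
for c in("scene","top"):
    cv2.imwrite(f"pics/{c}0.png",r.grab_frame(c))
    i=r.camera_info(c);print(c,{k:np.round(v,3).tolist() for k,v in i.items()})
    for t in("carrier","small_bottle","large_bottle","slide_box","flat_carton","red_cap_pot"):
        print(t,[(np.round(d["box"]).tolist(),round(d["p"],2)) for d in r.recognise(t,c)])
print(r.camera_info("wrist"))
E
```

```text
pics
{'clock': 0.0, 'qpos': [1.193, 0.354, 1.634, -0.0, 1.155, -0.002], 'qvel': [-0.001, -0.001, 0.001, -0.001, -0.001, 0.001], 'joint_efforts': [0.001, -60.526, -34.207, -0.0, 0.009, -0.0], 'eef_pos': [229.22, 580.971, 255.55], 'tcp_rot': [-3.14, 0.0, 2.766], 'contact_force': [-0.601, -0.447, -0.207], 'wrist_torque': [-0.013, 0.012, -0.029], 'grasp_force': 0.0, 'opening': 0.997} 25.0
scene {'fx': 523.998, 'fy': 523.998, 'cx': 284.608, 'cy': 212.48, 'pose': [[0.53, -0.577, 0.622, -455.953], [-0.848, -0.376, 0.374, -636.048], [0.018, -0.725, -0.689, 1132.36], [0.0, 0.0, 0.0, 1.0]]}
carrier [([156.0, 171.0, 263.0, 216.0], 0.57)]
small_bottle [([289.0, 220.0, 305.0, 248.0], 0.7)]
large_bottle [([349.0, 238.0, 372.0, 278.0], 0.75), ([375.0, 259.0, 399.0, 294.0], 0.68), ([316.0, 252.0, 339.0, 289.0], 0.68)]
slide_box [([317.0, 206.0, 349.0, 237.0], 0.96), ([280.0, 194.0, 300.0, 225.0], 0.74), ([389.0, 213.0, 412.0, 252.0], 0.57), ([242.0, 229.0, 268.0, 261.0], 0.56)]
flat_carton [([330.0, 290.0, 375.0, 327.0], 0.76), ([349.0, 243.0, 371.0, 275.0], 0.38)]
red_cap_pot [([389.0, 216.0, 410.0
[... 463 characters left out ...]
192.0], 0.27)]
slide_box [([311.0, 166.0, 341.0, 192.0], 0.67), ([260.0, 238.0, 282.0, 273.0], 0.65), ([262.0, 167.0, 292.0, 203.0], 0.62)]
flat_carton [([379.0, 256.0, 414.0, 284.0], 0.91)]
red_cap_pot [([383.0, 146.0, 413.0, 172.0], 0.62)]
{'fx': 348.50120790075994, 'fy': 348.50120790075994, 'cx': 282.76448680365655, 'cy': 209.96511049939446, 'hand_eye': array([[-7.14242489e-04, -9.57282732e-01, -2.89152661e-01,
         7.50704851e+01],
       [ 9.99999668e-01, -5.70612979e-04, -5.81022841e-04,
         9.73741266e-01],
       [ 3.91208871e-04, -2.89152980e-01,  9.57282822e-01,
        -1.17268879e+02],
       [ 0.00000000e+00,  0.00000000e+00,  0.00000000e+00,
         1.00000000e+00]])}
```

```bash
python3 - <<'E'
import cv2
t=cv2.imread("pics/top0.png")
cv2.imwrite("pics/topc.png",cv2.resize(t[120:320,100:460],None,fx=2.2,fy=2.2,interpolation=cv2.INTER_CUBIC))
s=cv2.imread("pics/scene0.png")
cv2.imwrite("pics/scenec.png",cv2.resize(s[150:345,140:440],None,fx=2.6,fy=2.6,interpolation=cv2.INTER_CUBIC))
E
```

```text
(no output)
```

View pics/topc.png

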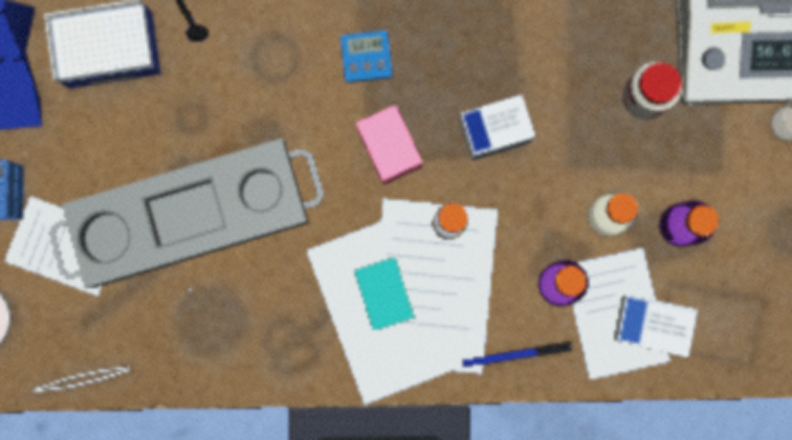

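View pics/scenec.png

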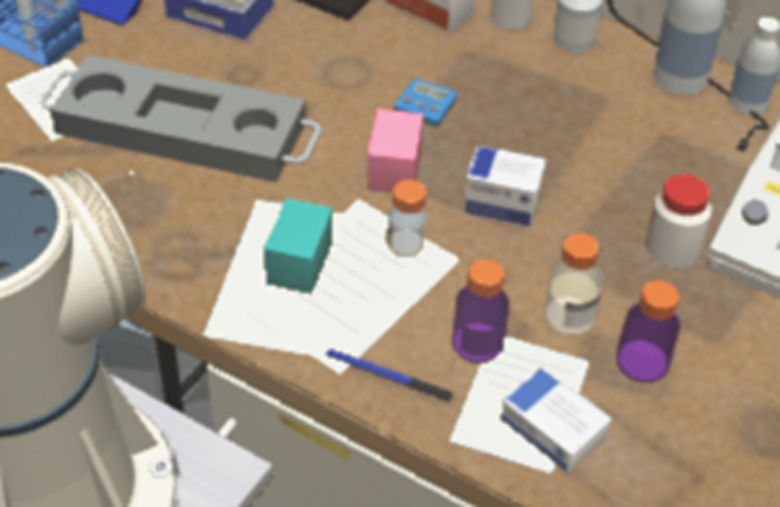

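Candidates in the top image. Bottles with orange caps: a small clear one at (304,222), a large clear one at (380,216), and purple look-alikes at (355,248) and (413,222). Cartons: a white-and-blue tall one at (326,179), a flat one at (396,270), pink at (277,185) and turquoise at (274,254). I choose small (304,222), large (380,216) and carton (326,179). The carrier's small pocket is at (218,206), the well at (184,217) and the large pocket at (147,228).

```bash
cat > h.py <<'E'
from rig import r
import cv2,numpy as np
from scipy.spatial.transform import Rotation as Ro
def T():
    s=r.sense();M=np.eye(4);M[:3,:3]=Ro.from_euler("xyz",s["tcp_rot"]).as_matrix();M[:3,3]=s["eef_pos"];return M
def cam(n,t=None):
    i=r.camera_info(n);P=i["pose"] if n!="wrist" else (T() if t is None else t)@i["hand_eye"]
    return i,np.array(P)
def w(px,z,c):
    i,P=c;px=np.atleast_2d(px).astype(float)
    d=np.c_[(px[:,0]-i["cx"])/i["fx"],(px[:,1]-i["cy"])/i["fy"],np.ones(len(px))]@P[:3,:3].T
    return P[:3,3]+d*((z-P[2,3])/d[:,2])[:,None]
def proj(X,c):
    i,P=c;p=(np.atleast_2d(X)-P[:3,3])@P[:3,:3]
    return np.c_[i["fx"]*p[:,0]/p[:,2]+i["cx"],i["fy"]*p[:,1]/p[:,2]+i["cy"]]
def to(x,y,z,yaw=None):
    "delta_pos (m, tool axes) and rot (deg) to go to a tool-down pose"
    M=T();d=M[:3,:3].T@(np.array([x,y,z])-M[:3,3])/1000
    R=np.zeros(3)
    cy=r.sense()["tcp_rot"][2]
    yaw=cy if yaw is None else yaw
    R=(Ro.from_matrix(M[:3,:3]).inv()*Ro.from_euler("xyz",[np.pi,0,yaw])).as_rotvec(True)
    print("delta",np.round(d,4).tolist(),"rot",np.round(R,2).tolist())
def orange(img):
    h=cv2.cvtColor(img,cv2.COLOR_BGR2HSV)
    m=cv2.inRange(h,(7,150,150),(18,255,255))
    n,l,st,ce=cv2.connectedComponentsWithStats(m)
    return [(ce[k].round(1).tolist(),int(st[k,4]),st[k,:4].tolist()) for k in range(1,n) if st[k,4]>25]
E
python3 - <<'E'
from h import *
for n in("top","scene"):
    c=cam(n);img=cv2.imread(f"pics/{n}0.png")
    for o in orange(img):print(n,o[:2],[w(o[0],z,c)[0,:2].round(1).tolist() for z in(84,109)])
c=cam("top");print("carrier S,W,L",w([[218,206],[184,217],[147,228]],30,c).round(0)[:,:2].tolist(),"box",w([326,178],60,c).round(0),"flat",w([396,270],36,c).round(0))
to(330,250,300)
E
```

```text
top ([99.3, 29.2], 152) [[1010.1, 442.5], [998.6, 433.4]]
top ([440.0, 48.3], 97) [[933.4, -500.1], [923.2, -492.2]]
top ([382.7, 214.1], 143) [[478.4, -325.6], [476.5, -320.9]]
top ([305.5, 218.3], 125) [[471.2, -118.8], [469.4, -117.9]]
top ([419.6, 219.8], 142) [[461.2, -423.4], [459.6, -416.9]]
top ([359.1, 247.2], 135) [[391.3, -259.6], [390.9, -256.1]]
scene ([140.4, 76.3], 29) [[843.0, 827.1], [812.1, 792.2]]
scene ([86.1, 107.7], 39) [[565.7, 831.1], [541.3, 796.2]]
scene ([339.3, 125.0], 30) [[977.1, 8.9], [942.9, -6.5]]
scene ([297.5, 127.3], 51) [[883.2, 125.0], [851.2, 106.9]]
scene ([471.6, 158.0], 49) [[1048.2, -445.6], [1012.3, -450.2]]
scene ([297.2, 223.8], 94) [[470.3, -121.7], [448.2, -134.0]]
scene ([363.1, 244.6], 108) [[499.4, -314.9], [476.6, -322.6]]
scene ([326.6, 255.0], 114) [[411.4, -249.1], [390.7, -258.4]]
scene ([393.6, 263.3], 125) [[482.2, -412.6], [459.8, -418.0]]
carrier S,W,L [[514.0, 122.0], [485.0, 218.0], [457.0, 321.0]] box [[ 583. -179.   60.]] flat [[ 328. -365.   36.]]
delta [-0.2152, -0.2713, -0.0437] rot [0.0, 0.0, 0.0]
```

```bash
python3 - <<'E'
from h import *
to(475,254,250,1.86)
E
```

```text
delta [-0.3486, -0.2144, 0.0063] rot [0.0, 0.0, 51.9]
```

Call:
{"op": "carry_out", "data": {"delta_pos": [[-0.05,-0.03,0.0],[-0.1,-0.06,0.0],[-0.15,-0.09,0.002],[-0.2,-0.12,0.004],[-0.25,-0.15,0.006],[-0.3,-0.185,0.006],[-0.349,-0.214,0.006],[-0.349,-0.214,0.006]], "rot": [[0,0,8],[0,0,16],[0,0,24],[0,0,32],[0,0,40],[0,0,48],[0,0,51.9],[0,0,51.9]], "claw": 0.06, "grip_force": 40}}

```text
clock: 1.7
eef_pos: [477.5, 251.4, 250.5]
tcp_rot: [3.141, 0.001, 1.855]
contact_force: [-0.5, 0.5, 0.2]
opening: 0.703
grasp_force: 0.0
```

```bash
python3 - <<'E'
from h import *
s=r.sense();print(s["clock"],s["eef_pos"],s["tcp_rot"],s["qvel"],s["qpos"])
t=T();img=r.grab_frame("wrist");np.save("t_car.npy",t);cv2.imwrite("pics/car.png",img)
c=cam("wrist",t);print(proj([[485,220,40]],c))
E
```

```text
1.7 [477.53052008 251.3983227  250.47591299] [3.14075907e+00 6.09264355e-04 1.85483303e+00] [ 0.06759963 -0.00235407  0.01260248  0.02873047  0.00448289  0.01572342] [ 4.82255698e-01  2.26402665e-01  1.82264424e+00 -8.58031462e-04
  1.09184862e+00  1.98613896e-01]
[[281.65014498 217.95703715]]
```

View pics/car.png

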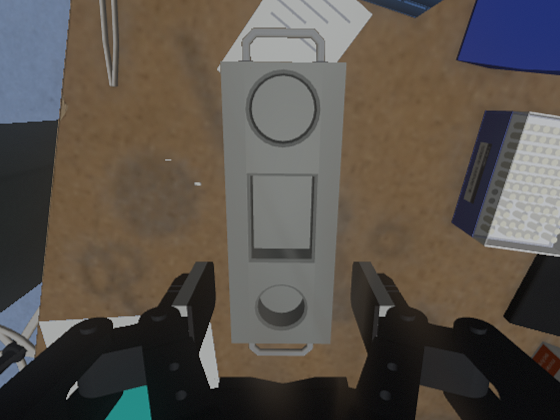

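The wrist picture shows the carrier nearly aligned. The top-face corners are about (222,63), (346,63), (331,344) and (232,344); the large pocket is at (283,107), the well at (281,215) and the small pocket at (281,305). I'll refine its pose by fitting the model edges.

```bash
cat > fit.py <<'E'
from h import *
from scipy.optimize import minimize
def seg(a,b,n=60): return np.array(a)+(np.array(b)-np.array(a))*np.linspace(.03,.97,n)[:,None]
def rect(hx,hy,z,n=60,cx=0,cy=0):
    p=[(cx-hx,cy-hy,z),(cx+hx,cy-hy,z),(cx+hx,cy+hy,z),(cx-hx,cy+hy,z)]
    return np.vstack([seg(p[k],p[(k+1)%4],n) for k in range(4)])
def circ(rad,cy,z,n=80):
    a=np.linspace(0,2*np.pi,n);return np.c_[rad*np.cos(a),cy+rad*np.sin(a),0*a+z]
def place(m,p):
    R=Ro.from_euler("z",p[2]).as_matrix();return m@R.T+[p[0],p[1],0]
def fit(img,c,m,p0,sig=(2.5,1.2),mask=None):
    g0=cv2.cvtColor(img,cv2.COLOR_BGR2Lab).astype(np.float32)
    p=np.array(p0,float)
    for s in sig:
        b=cv2.GaussianBlur(g0,(0,0),s)
        g=sum(np.hypot(cv2.Sobel(b[...,k],5,1,0),cv2.Sobel(b[...,k],5,0,1)) for k in range(3))
        g=np.minimum(g,np.percentile(g,97)).astype(np.float32)
        def f(q):
            u=proj(place(m,[q[0],q[1],q[2]/100]),c).astype(np.float32)
            return -cv2.remap(g,u[None,:,0].copy(),u[None,:,1].copy(),1).mean()
        q0=np.array([p[0],p[1],p[2]*100])
        o=minimize(f,q0,method="Nelder-Mead",options=dict(initial_simplex=q0+np.array([[0,0,0],[5,0,0],[0,5,0],[0,0,2.5]])))
        p=o.x/[1,1,100]
    return p,o.fun
E
python3 - <<'E'
from fit import *
s=r.sense();print(s["eef_pos"],s["tcp_rot"])
t=T();img=r.grab_frame("wrist");c=cam("wrist",t);np.save("t_car.npy",t);cv2.imwrite("pics/car2.png",img)
s=r.sense();print(s["eef_pos"],s["tcp_rot"])
out=np.vstack([rect(55,145,40,100)[:300],rect(55,145,40,100)[300:]])
rim=np.vstack([circ(28.5,-100,40),circ(34,105,40)])
well=rect(31,43.5,37)
for m in(out,np.vstack([out,rim]),rim,well):print(fit(img,c,m,[485,220,.285]))
# orange check of estimated circle centre via top cam as well
it=cv2.imread("pics/top0.png");print("top",fit(it,cam("top"),np.vstack([out,rim]),[485,220,.285]))
E
```

```text
[476.37455145 252.85583788 250.36137062] [ 3.14145854e+00 -1.31995770e-04  1.85676704e+00]
[475.64114667 253.85120426 250.27983247] [-3.14140092e+00 -3.43541698e-04  1.85859932e+00]
(array([4.85351988e+02, 2.18446446e+02, 2.74110722e-01]), np.float64(-86.93826293945312))
(array([4.85310097e+02, 2.18493541e+02, 2.74193997e-01]), np.float64(-79.05818939208984))
(array([4.85178786e+02, 2.18630344e+02, 2.73059669e-01]), np.float64(-59.886756896972656))
(array([4.87912671e+02, 2.18996773e+02, 2.65217934e-01]), np.float64(-79.94144439697266))
top (array([4.87071231e+02, 2.18602659e+02, 2.75098754e-01]), np.float64(-131.3898468017578))
```

```bash
python3 - <<'E'
from h import *
to(471,-119,200,1.845)
E
```

```text
delta [-0.3562, -0.1103, 0.0502] rot [-0.01, -0.02, 0.78]
```

Call:
{"op": "carry_out", "data": {"delta_pos": [[-0.04,-0.012,0.005],[-0.095,-0.03,0.012],[-0.15,-0.047,0.02],[-0.205,-0.064,0.03],[-0.26,-0.081,0.04],[-0.315,-0.098,0.05],[-0.356,-0.11,0.05],[-0.356,-0.11,0.05]], "rot": [[0,0,0.8],[0,0,0.8],[0,0,0.8],[0,0,0.8],[0,0,0.8],[0,0,0.8],[0,0,0.8],[0,0,0.8]]}}

```text
clock: 2.8
eef_pos: [471.8, -119.3, 200.2]
tcp_rot: [3.141, 0.0, 1.845]
contact_force: [-0.1, 0.4, 0.4]
opening: 0.704
grasp_force: 0.0
```

```bash
cat > cap.py <<'E'
from fit import *
import sys
def cap(zt,name,n=2):
    for k in range(n):
        t=T();img=r.grab_frame("wrist")
    cv2.imwrite(f"pics/{name}.png",img);c=cam("wrist",t);np.save(f"t_{name}.npy",t)
    for o in orange(img):
        p=w(o[0],zt-3,c)[0,:2];q=fit(img,c,np.vstack([circ(18.5,0,zt)]),[p[0],p[1],0])
        print(o[:3],p.round(1),"fit",q[0][:2].round(1),q[1])
E
python3 - <<'E'
from cap import *
cap(88,"sb");print(T()[:3,3],r.sense()["clock"])
E
```

```text
[ 471.62981576 -117.35373052  200.25418031] 2.9
```

View pics/sb.png

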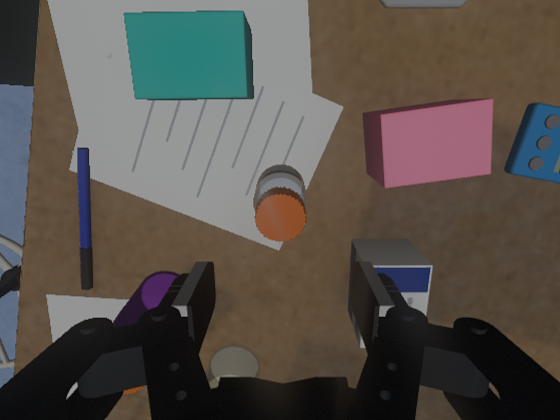

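The wrist view shows the small clear bottle with its orange cap at about (280,215), between the fingers' lines, with turquoise, pink, the white-blue carton and purple well apart: the right bottle.

```bash
sed -i 's/(7,150,150),(18,255,255)/(4,150,90),(20,255,255)/' h.py; python3 - <<'E'
from cap import *
img=cv2.imread("pics/sb.png");c=cam("wrist",np.load("t_sb.npy"))
for o in orange(img):
    p=w(o[0],85,c)[0,:2];print(o,p,fit(img,c,circ(18.5,0,88),[p[0],p[1],0]))
print(w([280.5,217],88,c))
E
```

```text
([282.9, 218.4], 1478, [255, 193, 51, 48]) [ 471.43252927 -119.3197537 ] (array([ 4.68264128e+02, -1.16158656e+02,  2.73504933e-03]), np.float64(-111.04154968261719))
([132.0, 390.1], 84, [123, 386, 20, 9]) [ 391.79251077 -296.85897567] (array([ 3.92437745e+02, -3.11175603e+02,  6.17385684e-02]), np.float64(-54.731170654296875))
[[ 469.29188631 -117.83767568   88.        ]]
```

```bash
python3 - <<'E'
from h import *
to(469.3,-117.3,85,1.845);print(r.sense()["eef_pos"])
E
```

```text
delta [0.0006, -0.0022, 0.1153] rot [-0.0, -0.03, 0.09]
[ 471.62981576 -117.35373052  200.25418031]
```

Call:
{"op": "carry_out", "data": {"delta_pos": [[0.001,-0.002,0.03],[0.001,-0.002,0.07],[0.001,-0.002,0.1],[0.001,-0.002,0.115],[0.001,-0.002,0.115],[0.001,-0.002,0.115]], "rot": [[0,0,0],[0,0,0],[0,0,0],[0,0,0],[0,0,0],[0,0,0]]}}

```text
clock: 3.65
eef_pos: [470.2, -117.7, 86.2]
tcp_rot: [3.14, 0.001, 1.847]
contact_force: [0.3, 0.1, 0.1]
opening: 0.704
grasp_force: 0.0
```

Call:
{"op": "carry_out", "data": {"delta_pos": [[0,0,0],[0,0,0],[0,0,0],[0,0,0],[0,0,0],[0,0,0]], "rot": [[0,0,0],[0,0,0],[0,0,0],[0,0,0],[0,0,0],[0,0,0]], "claw": 0.025, "grip_force": 30}}

```text
clock: 4.4
eef_pos: [470.1, -118.2, 86.3]
tcp_rot: [3.14, 0.001, 1.846]
contact_force: [-0.6, 0.5, 6.2]
opening: 0.419
grasp_force: 29.4
```

```bash
python3 - <<'E'
from h import *
t=T();img=r.grab_frame("wrist");c=cam("wrist",t);cv2.imwrite("pics/sbg.png",img);np.save("t_sbg.npy",t)
print(orange(img),t[:3,3],r.sense()["opening"]*85.4)
to(512.4,122.2,190,1.845)
E
```

```text
[([282.7, 309.9], 5659, [237, 270, 93, 80])] [ 470.13048499 -118.22689782   86.33573506] 35.814631903752996
delta [0.2198, 0.1061, -0.1037] rot [0.1, 0.05, 0.04]
```

View pics/sbg.png

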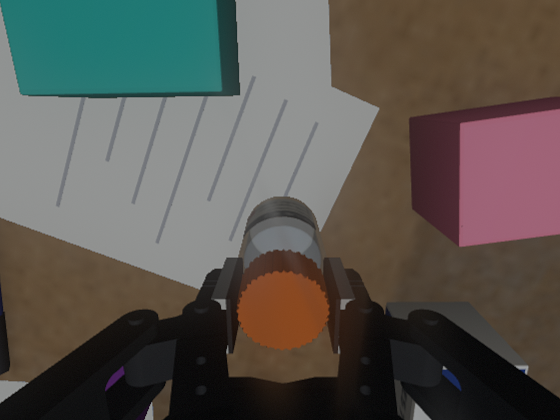

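The grasp holds the cap, with the cap-top centre at about (283,305). That puts the bottle about 2.3 mm along +tool x from the TCP, and I compensate for it at the pocket.

```bash
python3 - <<'E'
from h import *
to(513,120,190,1.845)
E
```

```text
delta [0.2176, 0.1061, -0.1037] rot [0.1, 0.05, 0.04]
```

Call:
{"op": "carry_out", "data": {"delta_pos": [[0,0,-0.02],[0,0,-0.06],[0.01,0.005,-0.1],[0.05,0.025,-0.104],[0.1,0.048,-0.104],[0.15,0.072,-0.104],[0.195,0.095,-0.104],[0.2175,0.106,-0.104]], "rot": [[0,0,0],[0,0,0],[0,0,0],[0,0,0],[0,0,0],[0,0,0],[0,0,0],[0,0,0]]}}

```text
clock: 5.45
eef_pos: [512.6, 122.5, 189.8]
tcp_rot: [3.141, -0.0, 1.848]
contact_force: [0.1, -1.1, -1.4]
opening: 0.423
grasp_force: 30.6
```

Call:
{"op": "carry_out", "data": {"delta_pos": [[0,0,0.0],[0,0,0.0],[0,0,0.0]], "rot": [[0,0,0],[0,0,0],[0,0,0]]}}

```text
clock: 5.82
eef_pos: [512.0, 119.1, 189.3]
tcp_rot: [-3.141, 0.0, 1.845]
contact_force: [-0.7, -0.4, -2.0]
opening: 0.415
grasp_force: 30.6
```

```bash
python3 - <<'E'
from fit import *
t=T();img=r.grab_frame("wrist");c=cam("wrist",t);cv2.imwrite("pics/sbh.png",img);np.save("t_sbh.npy",t)
out=rect(55,145,40,100)[:300]
print(t[:3,3],orange(img)[:1],r.sense()["opening"]*85.4,r.sense()["contact_force"])
u=proj(place(out,[485.5,218.6,.274]),c);ok=(u[:,1]>5)&(u[:,1]<400)&(u[:,0]>5)&(u[:,0]<555)
p=fit(img,c,np.vstack([out[ok],circ(34,105,40),rect(31,43.5,37)]),[485.5,218.6,.274]);print(p,ok.sum())
to(513,120,115,1.845)
E
```

```text
[512.03793775 119.12851981 189.33116167] [([282.8, 309.7], 5718, [237, 269, 93, 82])] 35.95781700882199 [ 0.43793022 -0.28857893 -1.52590285]
(array([4.84527114e+02, 2.11504723e+02, 2.96743226e-01]), np.float64(-53.600196838378906)) 163
delta [0.0005, 0.0011, 0.0744] rot [-0.01, 0.0, -0.02]
```

View pics/sbh.png

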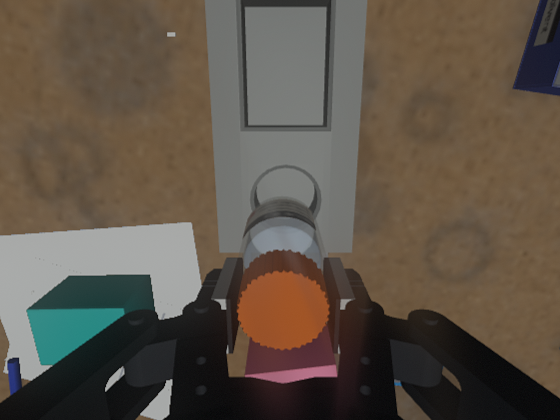

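```bash
python3 - <<'E'
from fit import *
img=cv2.imread("pics/sbh.png");c=cam("wrist",np.load("t_sbh.npy"))
ym=np.linspace(-143,50,150)
side=np.vstack([np.c_[s*55+0*ym,ym,0*ym+40] for s in(-1,1)])
x=np.r_[np.linspace(-54,-30,30),np.linspace(30,54,30)];fr=np.c_[x,0*x-145,0*x+40]
for m in (np.vstack([side,fr,fr,fr]),):
    u=proj(place(m,[485.5,218.6,.274]),c);ok=(u[:,1]>5)
    p,f=fit(img,c,m[ok],[485.5,218.6,.274],sig=(2,1));print(p,f)
    R=Ro.from_euler("z",p[2]).as_matrix();print("bore",(R@[0,-100,0])[:2]+p[:2])
print(proj(place(np.array([[-55,-145,40],[55,-145,40],[0,-100,40],[0,-100,10]]),[485.5,218.6,.274]),c))
print(proj(place(np.array([[-55,-145,40],[55,-145,40],[0,-100,40]]),p),c))
E
```

```text
[4.86607089e+02 2.14491356e+02 2.73998269e-01] -98.5751724243164
bore [513.66535953 118.2216832 ]
[[219.01038536 252.30480286]
 [351.57220201 252.28124534]
 [285.35222429 199.94048319]
 [285.14927027 190.94187006]]
[[219.22935763 257.01021443]
 [351.22805584 256.9893649 ]
 [285.28660217 205.1014666 ]]
```

```bash
python3 - <<'E'
from h import *
t=np.load("t_sbh.npy");print(Ro.from_matrix(t[:3,:3]).as_euler("xyz"))
print(np.linalg.inv(t)@np.array([512.56,122.3,40,1]))
s=r.sense();print(s["tcp_rot"],s["eef_pos"])
E
```

```text
[-3.14130451e+00  1.57385665e-04  1.84479423e+00]
[  2.93541565   1.40376306 149.33030324   1.        ]
[-3.14144940e+00  8.68017946e-05  1.84471194e+00] [512.12047375 119.20279305 189.35916752]
```

```bash
python3 - <<'E'
from h import *
t=np.load("t_sbh.npy");i,P=cam("wrist",t);H=i["hand_eye"]
X=np.array([512.56,122.3,40,1]);q=np.linalg.inv(P)@X;print(q,i["fx"]*q[0]/q[2]+i["cx"],proj(X[:3],(i,P)));print(H,i["cx"],t)
print(H.T@H)
E
```

```text
[  2.04376155  -7.91485822 276.15176104   1.        ] 285.34369675369913 [[285.34369675 199.97662576]]
[[-7.14165222e-04 -9.57097377e-01 -2.89765597e-01  7.53808650e+01]
 [ 9.99999340e-01 -4.22583755e-04 -1.06883271e-03 -3.48181797e-01]
 [ 9.00526747e-04 -2.89766169e-01  9.57097047e-01 -1.17269030e+02]
 [ 0.00000000e+00  0.00000000e+00  0.00000000e+00  1.00000000e+00]] 282.76448680365655 [[-2.70582352e-01  9.62696804e-01 -2.34810316e-04  5.12037938e+02]
 [ 9.62696819e-01  2.70582300e-01 -2.29481576e-04  1.19128520e+02]
 [-1.57385664e-04 -2.88144809e-04 -9.99999946e-01  1.89331162e+02]
 [ 0.00000000e+00  0.00000000e+00  0.00000000e+00  1.00000000e+00]]
[[ 1.00000000e+00  1.44208500e-16  9.20685878e-17 -5.07619858e-01]
 [ 1.44208500e-16  1.00000000e+00 -7.18242831e-17 -3.81660834e+01]
 [ 9.20685878e-17 -7.18242831e-17  1.00000000e+00 -1.34080252e+02]
 [-5.07619858e-01 -3.81660834e+01 -1.34080252e+02  1.94354215e+04]]
```

The carrier model at (485.5,218.6,0.274) projects exactly onto the seen edges, so the bottle needs +1.7 mm along tool y. Then I lower it.

Call:
{"op": "carry_out", "data": {"delta_pos": [[0,0.0017,0.02],[0,0.0017,0.045],[0,0.0017,0.06],[0,0.0017,0.07],[0,0.0017,0.075],[0,0.0017,0.075]], "rot": [[0,0,0],[0,0,0],[0,0,0],[0,0,0],[0,0,0],[0,0,0]]}}

```text
clock: 6.62
eef_pos: [514.0, 120.6, 114.4]
tcp_rot: [3.142, -0.0, 1.846]
contact_force: [0.1, 0.4, -0.2]
opening: 0.419
grasp_force: 30.6
```

Call:
{"op": "carry_out", "data": {"delta_pos": [[0,0,0.005],[0,0,0.01],[0,0,0.014],[0,0,0.0165],[0,0,0.018],[0,0,0.018]], "rot": [[0,0,0],[0,0,0],[0,0,0],[0,0,0],[0,0,0],[0,0,0]]}}

```text
clock: 7.38
eef_pos: [513.9, 120.6, 96.4]
tcp_rot: [-3.141, 0.0, 1.846]
contact_force: [-1.1, -1.1, 1.0]
opening: 0.421
grasp_force: 30.9
```

Call:
{"op": "carry_out", "data": {"delta_pos": [[0,0,0.001],[0,0,0.001],[0,0,0.001]], "rot": [[0,0,0],[0,0,0],[0,0,0]]}}

```text
clock: 7.75
eef_pos: [514.1, 120.6, 96.3]
tcp_rot: [3.141, 0.0, 1.846]
contact_force: [-3.3, -2.5, 14.1]
opening: 0.423
grasp_force: 32.1
```

Call:
{"op": "carry_out", "data": {"delta_pos": [[0,0,0],[0,0,0],[0,0,0],[0,0,0]], "rot": [[0,0,0],[0,0,0],[0,0,0],[0,0,0]], "claw": 0.06}}

```text
clock: 8.25
eef_pos: [513.9, 120.6, 95.2]
tcp_rot: [-3.141, 0.0, 1.846]
contact_force: [0.6, -0.2, 0.1]
opening: 0.701
grasp_force: 0.0
```

```bash
python3 - <<'E'
from h import *
to(477,-321,225,1.845)
E
```

```text
delta [-0.415, -0.1556, -0.1298] rot [-0.01, 0.0, 0.06]
```

The small bottle is seated: 14 N reaction at exactly the floor height. On to the large bottle.

Call:
{"op": "carry_out", "data": {"delta_pos": [[0,0,-0.03],[0,0,-0.08],[-0.005,-0.002,-0.13],[-0.06,-0.022,-0.13],[-0.115,-0.043,-0.13],[-0.17,-0.064,-0.13],[-0.225,-0.085,-0.13],[-0.28,-0.105,-0.13]], "rot": [[0,0,0],[0,0,0],[0,0,0],[0,0,0],[0,0,0],[0,0,0],[0,0,0],[0,0,0]]}}

```text
clock: 9.25
eef_pos: [488.5, -179.2, 225.4]
tcp_rot: [3.141, 0.0, 1.846]
contact_force: [1.2, 0.6, -0.3]
opening: 0.702
grasp_force: 0.0
```

Call:
{"op": "carry_out", "data": {"delta_pos": [[-0.05,-0.019,0],[-0.1,-0.038,0],[-0.135,-0.0506,0],[-0.135,-0.0506,0],[-0.135,-0.0506,0],[-0.135,-0.0506,0]], "rot": [[0,0,0],[0,0,0],[0,0,0],[0,0,0],[0,0,0],[0,0,0]]}}

```text
clock: 10.0
eef_pos: [477.1, -319.9, 225.2]
tcp_rot: [-3.141, -0.0, 1.847]
contact_force: [0.7, -0.5, -0.4]
opening: 0.704
grasp_force: 0.0
```

```bash
python3 - <<'E'
from cap import *
cap(113,"lb",1);print(T()[:3,3],r.sense()["clock"])
E
```

```text
([177.4, 86.7], 2651, [149, 57, 58, 60]) [ 389.1 -255.2] fit [ 391.7 -255.9] -130.78660583496094
([281.2, 216.9], 1916, [256, 192, 51, 50]) [ 475.4 -320.4] fit [ 474.4 -318.2] -117.6340103149414
([227.8, 325.2], 1328, [206, 305, 45, 40]) [ 459.5 -416.5] fit [ 456.9 -415.2] -95.43209075927734
[ 477.10199025 -319.8883026   225.29791194] 10.05
```

View pics/lb.png

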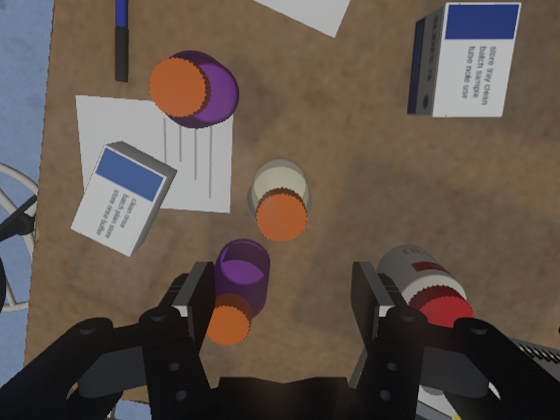

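It shows the large clear bottle, cap (281,216), with purples at (180,88) and (228,325), the red pot at (442,300), the flat carton at (122,200) and the target carton at (466,60). The fingers have clear room.

```bash
python3 - <<'E'
from h import *
to(474.6,-318.6,110.5,1.845)
E
```

```text
delta [0.0019, -0.002, 0.1148] rot [-0.01, -0.02, 0.13]
```

Call:
{"op": "carry_out", "data": {"delta_pos": [[0.002,-0.002,0.03],[0.002,-0.002,0.07],[0.002,-0.002,0.1],[0.002,-0.002,0.115],[0.002,-0.002,0.115],[0.002,-0.002,0.115]], "rot": [[0,0,0],[0,0,0],[0,0,0],[0,0,0],[0,0,0],[0,0,0]]}}

```text
clock: 10.8
eef_pos: [475.3, -319.9, 111.4]
tcp_rot: [3.14, 0.001, 1.846]
contact_force: [1.0, -0.7, -0.2]
opening: 0.7
grasp_force: 0.0
```

Call:
{"op": "carry_out", "data": {"delta_pos": [[0,0,0],[0,0,0],[0,0,0],[0,0,0],[0,0,0],[0,0,0]], "rot": [[0,0,0],[0,0,0],[0,0,0],[0,0,0],[0,0,0],[0,0,0]], "claw": 0.025, "grip_force": 30}}

```text
clock: 11.55
eef_pos: [475.2, -320.1, 111.5]
tcp_rot: [3.14, 0.002, 1.846]
contact_force: [-0.3, 0.8, 5.9]
opening: 0.42
grasp_force: 29.1
```

```bash
python3 - <<'E'
from h import *
t=T();img=r.grab_frame("wrist");c=cam("wrist",t);cv2.imwrite("pics/lbg.png",img)
for o in orange(img)[:3]:
    l,tp,wd,ht=o[2];print(o)
    if o[1]>3000:
        X=w([l+wd/2,tp+ht-wd*.47],113,c)[0];print("cap in tool",(np.linalg.inv(t)@np.r_[X,1]).round(2))
print(t[:3,3],r.sense()["opening"]*85.4)
# small bottle check by same formula
t2=np.load("t_sbg.npy");c2=cam("wrist",t2);X=w([237+46.5,270+80-93*.47],88,c2)[0];print("small",(np.linalg.inv(t2)@np.r_[X,1]).round(2))
to(456.9,319.6,220,1.845)
E
```

```text
([76.4, 68.7], 10815, [18, 7, 118, 123])
cap in tool [ 84.31 -64.26  -1.71   1.  ]
([283.3, 308.8], 5862, [237, 267, 93, 84])
cap in tool [ 1.77 -0.22 -1.48  1.  ]
[ 475.21089182 -320.13326916  111.52021777] 35.854453947655394
small [ 2.31 -0.23 -1.67  1.  ]
delta [0.6205, 0.1563, -0.1093] rot [0.08, 0.09, 0.05]
```

```bash
python3 - <<'E'
from h import *
to(457.8,317.8,235,1.845)
E
```

```text
delta [0.6185, 0.1567, -0.1243] rot [0.08, 0.09, 0.05]
```

Call:
{"op": "carry_out", "data": {"delta_pos": [[0,0,-0.02],[0,0,-0.06],[0,0,-0.1],[0.03,0.008,-0.12],[0.075,0.019,-0.124],[0.125,0.032,-0.124],[0.18,0.046,-0.124],[0.235,0.06,-0.124]], "rot": [[0,0,0],[0,0,0],[0,0,0],[0,0,0],[0,0,0],[0,0,0],[0,0,0],[0,0,0]]}}

```text
clock: 12.6
eef_pos: [468.0, -75.6, 234.6]
tcp_rot: [3.141, 0.0, 1.845]
contact_force: [0.9, 1.2, -1.2]
opening: 0.42
grasp_force: 30.3
```

```bash
python3 - <<'E'
from h import *
print(r.sense()["eef_pos"],r.sense()["tcp_rot"])
to(457.8,317.8,235,1.845)
E
```

```text
[467.96138505 -75.61515096 234.57762831] [3.14097124e+00 1.87741637e-04 1.84534174e+00]
delta [0.3814, 0.0969, -0.0004] rot [0.04, 0.01, 0.02]
```

Call:
{"op": "carry_out", "data": {"delta_pos": [[0.055,0.014,0],[0.11,0.028,0],[0.165,0.042,0],[0.22,0.056,0],[0.275,0.07,0],[0.325,0.083,0],[0.365,0.093,0],[0.3835,0.097,0]], "rot": [[0,0,0],[0,0,0],[0,0,0],[0,0,0],[0,0,0],[0,0,0],[0,0,0],[0,0,0]]}}

```text
clock: 13.6
eef_pos: [457.1, 320.1, 234.3]
tcp_rot: [3.141, -0.0, 1.848]
contact_force: [0.9, -0.2, -1.8]
opening: 0.416
grasp_force: 30.3
```

Call:
{"op": "carry_out", "data": {"delta_pos": [[0,0,0.015],[0,0,0.03],[0,0,0.03],[0,0,0.03]], "rot": [[0,0,0],[0,0,0],[0,0,0],[0,0,0]]}}

```text
clock: 14.1
eef_pos: [457.7, 317.5, 204.2]
tcp_rot: [-3.141, 0.0, 1.845]
contact_force: [0.1, 0.3, -1.9]
opening: 0.417
grasp_force: 30.3
```

```bash
python3 - <<'E'
from fit import *
t=T();img=r.grab_frame("wrist");c=cam("wrist",t);np.save("t_lbh.npy",t)
p=[485.5,218.6,.274]
pts=place(np.array([[-55,145,40],[55,145,40],[0,105,40]]),p)
ov=img.copy()
for q,col in((rect(55,145,40,200),(0,255,0)),(circ(34,105,40,200),(0,255,255))):
    for u in proj(place(q,p),c).astype(int): cv2.circle(ov,(int(u[0]),int(u[1])),0,col,-1)
cv2.imwrite("pics/lbh.png",ov)
X=place(np.array([[0,105,10]]),p)[0]
print(t[:3,3],r.sense()["tcp_rot"],"bore in tool",(np.linalg.inv(t)@np.r_[X,1]).round(2))
o=max(orange(img),key=lambda o:o[1]);l,tp,wd,ht=o[2]
i=r.camera_info("wrist");H=i["hand_eye"];print("H",H[:2,3])
d=H[:3,:3]@[(l+wd/2-i["cx"])/i["fx"],(tp+ht-wd*.47-i["cy"])/i["fy"],1];print("cap",(H[:3,3]+d*(-1.5-H[2,3])/d[2]).round(2))
E
```

```text
[457.71635854 317.47263606 204.22536715] [ 3.14127663e+00 -6.10848764e-05  1.84511008e+00] bore in tool [2.3400e+00 6.0000e-02 1.9422e+02 1.0000e+00]
H [75.38094583 -0.34775136]
cap [ 2.21 -0.23 -1.5 ]
```

View pics/lbh.png

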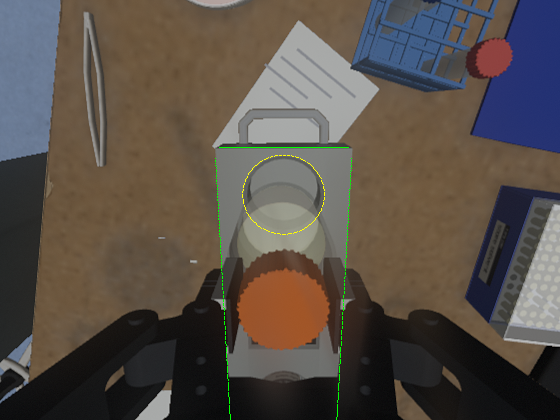

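The overlay matches the carrier (outline corners (217,147) and (351,147), pocket about (284,193)), and the bottle offset agrees to 0.3 mm. Lowering.

Call:
{"op": "carry_out", "data": {"delta_pos": [[0,0.0002,0.02],[0,0.0002,0.04],[0,0.0002,0.052],[0,0.0002,0.06],[0,0.0002,0.065],[0,0.0002,0.065]], "rot": [[0,0,0],[0,0,0],[0,0,0],[0,0,0],[0,0,0],[0,0,0]]}}

```text
clock: 14.9
eef_pos: [457.8, 318.4, 139.3]
tcp_rot: [3.142, 0.0, 1.846]
contact_force: [0.2, 1.1, -1.6]
opening: 0.419
grasp_force: 30.3
```

Call:
{"op": "carry_out", "data": {"delta_pos": [[0,0,0.005],[0,0,0.01],[0,0,0.014],[0,0,0.0165],[0,0,0.018],[0,0,0.0185],[0,0,0.0185]], "rot": [[0,0,0],[0,0,0],[0,0,0],[0,0,0],[0,0,0],[0,0,0],[0,0,0]]}}

```text
clock: 15.78
eef_pos: [457.8, 318.5, 121.6]
tcp_rot: [3.141, -0.0, 1.846]
contact_force: [-2.3, 0.3, 6.1]
opening: 0.418
grasp_force: 31.8
```

Call:
{"op": "carry_out", "data": {"delta_pos": [[0,0,0],[0,0,0],[0,0,0],[0,0,0]], "rot": [[0,0,0],[0,0,0],[0,0,0],[0,0,0]], "claw": 0.06}}

```text
clock: 16.27
eef_pos: [457.7, 318.3, 120.7]
tcp_rot: [-3.141, 0.0, 1.846]
contact_force: [-0.3, -0.6, 0.6]
opening: 0.701
grasp_force: 0.0
```

```bash
python3 - <<'E'
from fit import *
img=cv2.imread("pics/lb.png");c=cam("wrist",np.load("t_lb.npy"))
corn=w([[445,3],[521,4],[503,116],[428,116]],60,c);print(corn.round(1),corn.mean(0))
m=rect(28,40,60)
for y in(.2,.3,.4):print(fit(img,c,m,[corn[:,0].mean(),corn[:,1].mean(),y]))
it=cv2.imread("pics/top0.png")
for y in(.2,.35):print(fit(it,cam("top"),m,[583,-179,y]))
to(583,-179,220,1.845);print(r.sense()["eef_pos"])
E
```

```text
[[ 549.  -148.7   60. ]
 [ 601.7 -134.4   60. ]
 [ 624.1 -208.8   60. ]
 [ 567.6 -224.8   60. ]] [ 585.59783333 -179.19220705   60.        ]
(array([ 5.85886878e+02, -1.78838136e+02,  2.77430513e-01]), np.float64(-166.15065002441406))
(array([ 5.85928795e+02, -1.78839569e+02,  2.76625923e-01]), np.float64(-166.19732666015625))
(array([ 5.85910669e+02, -1.78852368e+02,  2.76637066e-01]), np.float64(-166.19631958007812))
(array([ 5.87294534e+02, -1.81205239e+02,  2.98245373e-01]), np.float64(-228.42031860351562))
(array([ 5.87292449e+02, -1.81209209e+02,  2.98752780e-01]), np.float64(-228.4186248779297))
delta [-0.5126, -0.0145, -0.0993] rot [-0.01, 0.0, 0.06]
[457.66041188 318.26838517 120.70496776]
```

Call:
{"op": "carry_out", "data": {"delta_pos": [[0,0,-0.03],[0,0,-0.08],[-0.02,0,-0.1],[-0.075,-0.0015,-0.1],[-0.13,-0.003,-0.1],[-0.19,-0.004,-0.1],[-0.25,-0.0055,-0.1],[-0.31,-0.007,-0.1]], "rot": [[0,0,0],[0,0,0],[0,0,0],[0,0,0],[0,0,0],[0,0,0],[0,0,0],[0,0,0]]}}

```text
clock: 17.27
eef_pos: [534.9, 15.4, 220.4]
tcp_rot: [-3.141, 0.0, 1.846]
contact_force: [0.7, -0.3, 0.7]
opening: 0.701
grasp_force: 0.0
```

Call:
{"op": "carry_out", "data": {"delta_pos": [[-0.055,-0.0015,0],[-0.11,-0.003,0],[-0.16,-0.004,0],[-0.2034,-0.0046,0],[-0.2034,-0.0046,0],[-0.2034,-0.0046,0],[-0.2034,-0.0046,0]], "rot": [[0,0,0],[0,0,0],[0,0,0],[0,0,0],[0,0,0],[0,0,0],[0,0,0]], "claw": 0.075}}

```text
clock: 18.15
eef_pos: [585.5, -178.0, 220.6]
tcp_rot: [-3.141, -0.001, 1.847]
contact_force: [0.2, -0.3, 0.3]
opening: 0.876
grasp_force: 0.0
```

```bash
python3 - <<'E'
from fit import *
t=T();img=r.grab_frame("wrist");c=cam("wrist",t);np.save("t_bx.npy",t)
p,f=fit(img,c,rect(28,40,60),[586,-179,.277]);print(p,f,t[:3,3],r.sense()["clock"])
ov=img.copy()
for u in proj(place(rect(28,40,60),p),c).astype(int): cv2.circle(ov,(int(u[0]),int(u[1])),0,(0,255,0),-1)
cv2.imwrite("pics/bx.png",ov)
to(p[0],p[1],60,p[2]+np.pi/2)
E
```

```text
[ 5.86359602e+02 -1.78370630e+02  2.75385283e-01] -136.22348022460938 [ 585.52328708 -177.9626309   220.58922303] 18.2
delta [-0.0007, 0.0006, 0.1607] rot [-0.02, -0.02, 0.06]
```

View pics/bx.png

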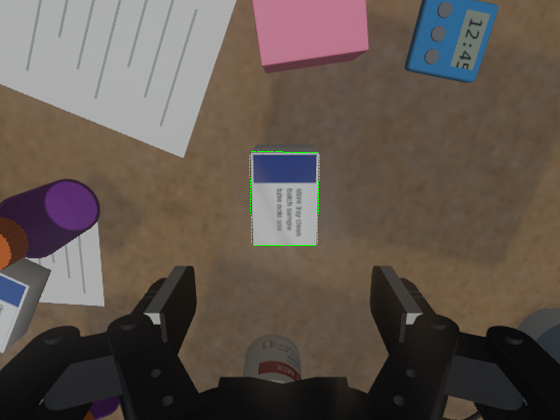

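Call:
{"op": "carry_out", "data": {"delta_pos": [[-0.0007,0.0006,0.04],[-0.0007,0.0006,0.09],[-0.0007,0.0006,0.13],[-0.0007,0.0006,0.15],[-0.0007,0.0006,0.1625],[-0.0007,0.0006,0.1625],[-0.0007,0.0006,0.1625]], "rot": [[0,0,0],[0,0,0],[0,0,0],[0,0,0],[0,0,0],[0,0,0],[0,0,0]]}}

```text
clock: 19.08
eef_pos: [587.7, -179.7, 59.6]
tcp_rot: [3.14, 0.001, 1.846]
contact_force: [0.3, -0.7, 0.4]
opening: 0.88
grasp_force: 0.0
```

Call:
{"op": "carry_out", "data": {"delta_pos": [[0,0,0],[0,0,0],[0,0,0],[0,0,0],[0,0,0],[0,0,0]], "rot": [[0,0,0],[0,0,0],[0,0,0],[0,0,0],[0,0,0],[0,0,0]], "claw": 0.045, "grip_force": 40}}

```text
clock: 19.82
eef_pos: [587.6, -179.7, 59.5]
tcp_rot: [3.14, 0.001, 1.846]
contact_force: [-0.6, 0.4, 7.4]
opening: 0.631
grasp_force: 43.0
```

```bash
python3 - <<'E'
from fit import *
t=T();img=r.grab_frame("wrist");c=cam("wrist",t);np.save("t_bxg.npy",t);cv2.imwrite("pics/bxg.png",img)
m=rect(28,40,60,60)[60:180]  # long +x side, +y end
m=np.vstack([seg((-28,40,60),(28,40,60)),seg((-28,40,60),(28,40,60)),seg((28,5,60),(28,40,60)),seg((-28,5,60),(-28,40,60))])
p,f=fit(img,c,m,[586.3,-178.4,.2755]);print(p,f,t[:3,3],r.sense()["tcp_rot"],r.sense()["opening"]*85.4)
ov=img.copy()
for u in proj(place(rect(28,40,60,200),p),c).astype(int): cv2.circle(ov,(int(u[0]),int(u[1])),0,(0,255,0),-1)
cv2.imwrite("pics/bxg.png",ov)
print("box in tool",(np.linalg.inv(t)@np.array([p[0],p[1],0,1])).round(2))
E
```

```text
[ 5.87922669e+02 -1.80123329e+02  2.64862627e-01] -98.99933624267578 [ 587.55412039 -179.69659724   59.54948131] [3.14006658e+00 9.77284690e-04 1.84597223e+00] 54.38357713046083
box in tool [-0.45  0.15 59.55  1.  ]
```

View pics/bxg.png

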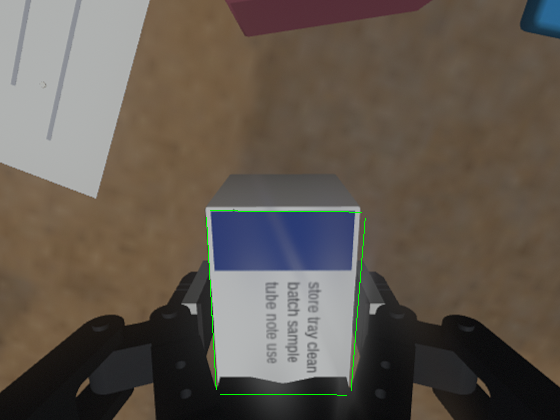

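The carton is square in the grip (far top edge at row 208, sides 207–359), about 1 mm along +tool x. I carry it high over the placed small bottle.

```bash
python3 - <<'E'
from h import *
to(485.8,217.6,205,1.845)
E
```

```text
delta [0.4098, 0.0103, -0.1459] rot [0.09, 0.06, 0.06]
```

Call:
{"op": "carry_out", "data": {"delta_pos": [[0,0,-0.02],[0,0,-0.06],[0,0,-0.11],[0.02,0.0005,-0.142],[0.07,0.001,-0.1455],[0.125,0.002,-0.1455],[0.18,0.003,-0.1455],[0.235,0.004,-0.1455]], "rot": [[0,0,0],[0,0,0],[0,0,0],[0,0,0],[0,0,0],[0,0,0],[0,0,0],[0,0,0]]}}

```text
clock: 20.88
eef_pos: [526.3, 49.3, 205.2]
tcp_rot: [3.14, 0.0, 1.846]
contact_force: [0.8, 0.9, -0.9]
opening: 0.636
grasp_force: 42.6
```

```bash
python3 - <<'E'
from h import *
print(r.sense()["eef_pos"],r.sense()["tcp_rot"])
to(485.8,217.6,205,1.845)
E
```

```text
[526.2816961   49.30274388 205.18838454] [3.14006234e+00 2.13166563e-04 1.84558848e+00]
delta [0.173, 0.0067, 0.0002] rot [0.09, 0.01, 0.03]
```

Call:
{"op": "carry_out", "data": {"delta_pos": [[0.05,0.002,0],[0.1,0.004,0],[0.145,0.0055,0],[0.174,0.0065,0],[0.174,0.0065,0],[0.174,0.0065,0],[0.174,0.0065,0]], "rot": [[0,0,0],[0,0,0],[0,0,0],[0,0,0],[0,0,0],[0,0,0],[0,0,0]]}}

```text
clock: 21.75
eef_pos: [486.0, 216.1, 204.1]
tcp_rot: [3.141, 0.0, 1.845]
contact_force: [-0.7, 0.3, -1.5]
opening: 0.636
grasp_force: 42.6
```

```bash
python3 - <<'E'
from fit import *
t=T();img=r.grab_frame("wrist");c=cam("wrist",t)
p=[485.5,218.6,.274];ov=img.copy()
for q,col in((rect(55,145,40,300),(0,255,0)),(circ(31,105,40,200),(0,255,255)),(rect(31,43.5,37,100),(0,255,255))):
    for u in proj(place(q,p),c).astype(int): cv2.circle(ov,(int(u[0]),int(u[1])),0,col,-1)
cv2.imwrite("pics/bxh.png",ov)
print(t[:3,3],r.sense()["tcp_rot"],(np.linalg.inv(t)@np.array([485.5,218.6,10,1])).round(2))
to(485.8,217.6,115,1.845)
E
```

```text
[485.98254004 216.10106792 204.09860018] [3.14145064e+00 1.19933370e-04 1.84476975e+00] [2.570e+00 1.700e-01 1.941e+02 1.000e+00]
delta [0.0015, 0.0002, 0.089] rot [0.01, 0.01, -0.01]
```

View pics/bxh.png

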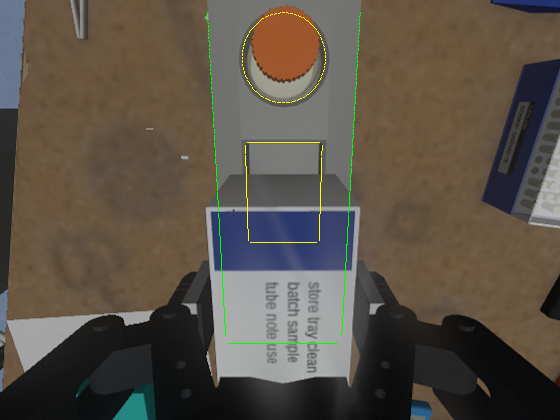

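The overlay confirms alignment: the large bottle sits in its pocket at (285,45), and the well outline spans (248–322, 142–242). I have now viewed 11 pictures, one over the limit, so I'll use numbers only from here. Lowering with +1.5 mm along tool x.

Call:
{"op": "carry_out", "data": {"delta_pos": [[0.0015,0.0002,0.03],[0.0015,0.0002,0.06],[0.0015,0.0002,0.08],[0.0015,0.0002,0.092],[0.0015,0.0002,0.096],[0.0015,0.0002,0.096],[0.0015,0.0002,0.096]], "rot": [[0,0,0],[0,0,0],[0,0,0],[0,0,0],[0,0,0],[0,0,0],[0,0,0]]}}

```text
clock: 22.68
eef_pos: [486.1, 218.7, 108.5]
tcp_rot: [3.14, -0.0, 1.846]
contact_force: [-0.5, 0.0, -1.1]
opening: 0.634
grasp_force: 42.6
```

```bash
python3 - <<'E'
from h import *
print(r.sense()["eef_pos"],r.sense()["contact_force"])
to(485.8,217.6,69.5,1.845)
E
```

```text
[486.05842509 218.68728811 108.51378287] [-0.48727892  0.0168696  -1.12453552]
delta [-0.001, -0.0006, 0.039] rot [0.07, -0.01, 0.06]
```

Call:
{"op": "carry_out", "data": {"delta_pos": [[-0.001,-0.0005,0.003],[-0.001,-0.0005,0.01],[-0.001,-0.0005,0.016],[-0.001,-0.0005,0.022],[-0.001,-0.0005,0.028],[-0.001,-0.0005,0.033],[-0.001,-0.0005,0.036],[-0.001,-0.0005,0.036]], "rot": [[0,0,0],[0,0,0],[0,0,0],[0,0,0],[0,0,0],[0,0,0],[0,0,0],[0,0,0]]}}

```text
clock: 23.68
eef_pos: [485.2, 217.4, 71.6]
tcp_rot: [-3.141, 0.0, 1.846]
contact_force: [-0.6, 0.2, -0.5]
opening: 0.632
grasp_force: 42.6
```

Call:
{"op": "carry_out", "data": {"delta_pos": [[0,0,0.0015],[0,0,0.003],[0,0,0.003],[0,0,0.003]], "rot": [[0,0,0],[0,0,0],[0,0,0],[0,0,0]]}}

```text
clock: 24.18
eef_pos: [485.5, 217.5, 69.6]
tcp_rot: [3.141, -0.0, 1.846]
contact_force: [-2.8, -0.7, 8.1]
opening: 0.636
grasp_force: 43.7
```

Seated at 69.6 mm, as expected (8 N). Now I release and rise straight up.

Call:
{"op": "carry_out", "data": {"delta_pos": [[0,0,0],[0,0,0],[0,0,0],[0,0,0]], "rot": [[0,0,0],[0,0,0],[0,0,0],[0,0,0]], "claw": 0.075}}

```text
clock: 24.68
eef_pos: [485.3, 217.4, 68.7]
tcp_rot: [-3.141, 0.0, 1.846]
contact_force: [0.1, -0.1, 0.3]
opening: 0.877
grasp_force: 0.0
```

Call:
{"op": "carry_out", "data": {"delta_pos": [[0,0,-0.02],[0,0,-0.06],[0,0,-0.11],[0,0,-0.16],[0.02,0,-0.2],[0.036,0,-0.23],[0.036,0,-0.23],[0.036,0,-0.23]], "rot": [[0,0,0],[0,0,0],[0,0,0],[0,0,0],[0,0,0],[0,0,0],[0,0,0],[0,0,0]]}}

```text
clock: 25.68
eef_pos: [475.1, 251.6, 297.8]
tcp_rot: [-3.14, 0.0, 1.846]
contact_force: [-0.4, -0.4, 0.6]
opening: 0.876
grasp_force: 0.0
```

```bash
python3 - <<'E'
from fit import *
t=T();img=r.grab_frame("wrist");c=cam("wrist",t);p=[485.5,218.6,.274]
print(t[:3,3],r.sense()["clock"])
print("box",fit(img,c,rect(28,40,70),p),"outline",fit(img,c,rect(55,145,40)[:240],p))
b=[place(np.array([[0,y,z]]),p)[0] for y,z in((-100,98),(105,123))]
print("expected caps",b,proj(np.array(b),c).round(1).tolist())
for o in orange(img):print(o,[w(o[0],z,c)[0,:2].round(1).tolist() for z in(98,123)])
for n in("top",):
    im=r.grab_frame(n);ct=cam(n)
    for o in orange(im)[:12]:print(n,o[0],o[1],w(o[0],95,ct)[0,:2].round(1),w(o[0],120,ct)[0,:2].round(1))
E
```

```text
[475.06505008 251.62471458 297.8088089 ] 25.725
box (array([4.84730245e+02, 2.17363175e+02, 2.78409957e-01]), np.float64(-112.15105438232422)) outline (array([4.85293211e+02, 2.18336889e+02, 2.74958725e-01]), np.float64(-79.23953247070312))
expected caps [array([512.55843761, 122.33037367,  98.        ]), array([457.0886405 , 319.68310765, 123.        ])] [[284.6, 314.2], [285.3, 110.8]]
([285.8, 112.5], 1443, [265, 91, 43, 44]) [[458.1, 318.1], [457.8, 318.5]]
([284.6, 315.1], 733, [269, 301, 32, 29]) [[512.8, 121.3], [508.2, 137.3]]
top [99.9, 29.7] 175 [1003.6  436.8] [992.1 427.7]
top [439.6, 48.7] 111 [ 927.8 -495.5] [ 917.7 -487.7]
top [215.8, 203.6] 128 [514.4 119.9] [511.8 116.6]
top [419.3, 219.6] 156 [ 461.  -419.8] [ 459.4 -413.3]
top [359.2, 247.2] 140 [ 391.1 -258.3] [ 390.7 -254.8]
```

Both caps and the carton sit at the seated positions and heights in their pockets, and the gripper is clear. Handing in.

```bash
python3 -c "
from rig import r
print(r.sign_off())"
```

```text
the job is handed in; nothing more can be done
None
```

Both clear bottles stand in their round pockets and the white-and-blue carton is in the rectangular one, all down on the pocket floors; I handed in at about 26 s, having viewed 11 pictures instead of the allowed 10, and no verdict was returned.

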